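# Set spring calipers to the size on a marking stick and hold them there

## Task

Pick up the steel spring calipers by their two legs and set them to the size pencilled on the wooden marking stick: squeeze the sprung legs until one point stands over each of the two pencil lines, with the calipers flat and the points on the wood or only just above it. Finish while still holding them squeezed to that size, quite steady, so that I can run the nut down; leave the other things on the table where they are.

Things in the scene. Friction and masses are not known exactly. Their poses are not given: they have to be found in the camera images.
- calipers: Outside spring calipers of bare steel, lying flat, 210 mm long, 10 mm thick, 0.14 kg: a round bow spring with a short handle, two legs that bow out and end in points turned towards one another, a cross screw and nut. Origin: middle line, underside, midway along the flats; x towards the points (x = +64 mm), y across the legs, z up; pivot at x = -90, handle's end at x = -144 mm
- caliper_grip (a point): the middle between the legs' flats, 5 mm above the tool's underside. The flats, the straight 32 mm long parts of the legs, are where to squeeze: they measure 58 mm over their outsides at rest, and 48 mm (then parallel) when the points are 24 mm apart; the points close 1.7 mm for each mm over the flats
- caliper_nut (a point): the round nut on the screw, outside the -y leg, 52 mm from the flats towards the bow. The legs are sprung apart and coupled, so that both turn alike; at rest the leg bears on the nut. Squeezing takes about 10 N on each leg to start and 16 N at the pencilled size; let go, the legs spring open again
- point_left (a point): the inner end of the point of the leg on the tool's +y side, 5 mm above the tool's underside
- point_right (a point): the inner end of the point of the leg on the tool's -y side, 5 mm above the tool's underside
- caliper_leg_left (a joint): how far each leg is squeezed in from rest (rad): 0 at rest on the nut (gap 41 mm), 0.055 at the pencilled size (gap 24 mm), about 0.003 rad for each mm of gap; at most 0.12
- stick: The marking stick, a loose planed batten of pale wood lying flat, 36 mm (x) by 160 mm (y) by 6 mm thick, 0.15 kg, with two dark pencil lines drawn across it 24 mm apart. Origin: on its underside, below the middle between the two lines; y runs along the stick, x across it, along the lines.
- line_a (a point): the middle of the pencil line at y = +12 mm of the stick, on its top face, axes as the stick's
- line_b (a point): the middle of the pencil line at y = -12 mm of the stick, on its top face, axes as the stick's
- rung: bystander: turned chair rung of wood, 360 mm long, 28 mm thick, lying across the far side of the table
- pencil: bystander: flat carpenter's pencil, 175 mm long, 8 mm thick, lying near the robot in the middle, pointing away from it
- door_knob: bystander: small dark metal cabinet knob, 31 mm wide and high, standing in the middle beyond the task's things
- sanding_block: bystander: cork sanding block, 105 x 62 x 30 mm, to the robot's left
- glue: bystander: white glue bottle, 60 mm wide, 170 mm high, at the far left
- screw_jar: bystander: glass jar with a metal lid, 68 mm wide, 85 mm high, at the far right
- screwdriver: bystander: screwdriver with a dark wooden handle, lying near the robot on the left
- hammer: bystander: hammer with a pale handle, lying to the robot's right
Mind the look-alikes: they are no part of the job. Leave any orange look-alike of the calipers alone.

How it is judged:
On the way:
1. the calipers are picked up: in the fingers and at least 25 mm clear of the table (height (world z) of calipers above 0.025 m and contact force between the fingers and calipers above 1 N), for 0.2 s.
At the end, for the whole second after the job is handed in: fingers hold the calipers squeezed (over 4 N); gap between the points 24 mm within 2.5 mm; each point within 4 mm of its own line along the stick, within 14 mm of the line's middle along the line, at most 14 mm above the wood; flat within 0.12 rad; still (10 mm/s, 0.1 rad/s) (distance between point_left and point_right between 0.0215 and 0.0265 m and ((y of point_left in the frame of line_a between -0.004 and 0.004 m and x of point_left in the frame of line_a between -0.014 and 0.014 m and z of point_left in the frame of line_a between -0.002 and 0.014 m and y of point_right in the frame of line_b between -0.004 and 0.004 m and x of point_right in the frame of line_b between -0.014 and 0.014 m and z of point_right in the frame of line_b between -0.002 and 0.014 m) or (y of point_left in the frame of line_b between -0.004 and 0.004 m and x of point_left in the frame of line_b between -0.014 and 0.014 m and z of point_left in the frame of line_b between -0.002 and 0.014 m and y of point_right in the frame of line_a between -0.004 and 0.004 m and x of point_right in the frame of line_a between -0.014 and 0.014 m and z of point_right in the frame of line_a between -0.002 and 0.014 m)) and angle between calipers's own z axis and vertical below 0.12 rad and contact force between the fingers and calipers above 4 N and linear speed of calipers below 0.01 m/s and angular speed of calipers below 0.1 rad/s and velocity of joint caliper_leg_left between -0.02 and 0.02 rad/s); the arm keeps its last pose, push and grip.
It fails at once if a bystander (chair rung, pencil, sanding block, glue bottle, screw jar, screwdriver, hammer or door knob) is shifted by more than 20 mm (distance of any of rung, pencil, sanding_block, glue, screw_jar, screwdriver, hammer, door_knob from where it was at the start of the episode above 0.02 m).
It also fails if it takes over 40 s, if anything falls off the work surface, if the arm or the gripper's body presses on something with over 40 N, if the wrist force passes 120 N, or if a joint passes its speed limit or range.

## Robot

A 7-joint arm with a two-finger parallel gripper is mounted at the origin on the work surface. World frame = base frame: x ahead of the robot, y to its left, z up, the work surface at z = 0. Lengths are in m, angles in rad, forces in N, time in s.
With the tool pointing down it reaches from about 0.4 to 0.75 m from the base axis. Payload 19.5 kg.
Tool frame: the origin (TCP) lies midway between the tips of the shut fingers; the grasp point (between the pads) lies 19 mm behind it; z points along the fingers, y is the line along which they close (so a half turn about z gives the same grasp; the last joint's range is limited). The gripper opens to 85 mm and grips with 20 to 120 N. Pads are 22 mm wide; open, the fingers measure 114 mm over their backs; the gripper's body (76 mm by 85 mm) begins 54 mm behind the grasp point. The pads swing forward as they close: fully open they stand 13 mm farther back than shut.
Start: joints at [1.278, 0.707, -0.028, 1.485, 0.022, 0.951, -0.075], TCP at [0.143, -0.557, 0.231] pointing down, gripper open.
Joint ranges: [-2.71, 2.71], [-0.32, 2.16], [-1.57, 1.52], [0, 2.45], [-1.46, 4.6], [0, 2.02], [-2.83, 2.83]. Speed limits (rad/s): [1.89, 1.89, 2.57, 2.57, 3.01, 3.01, 3.01].

## Interface

Orientations are given as [roll, pitch, yaw] about the fixed x, y, z axes, in that order (R = Rz(yaw) Ry(pitch) Rx(roll)).
In Python, from workcell import read_state, snapshot, finish_job gives the robot as it stands.
- The arm moves only by the shell command python3 -m creep 'ROWS'. ROWS is JSON, a list of rows, each a list of 3 entries, a list of its own where there are three numbers: the opening, from -1 (shut) to 1 (fully open), then the shift along the tool's x, y, z in m, then the turn, a rotation vector about the tool's x, y, z in rad. A call has 1 to 12 rows; each row shifts and turns the commanded pose from where the row before left it, along the tool's axes as they then stand; what a row does not reach is not made up. A row lasts 1/10 s, in which the tool goes at most 50 mm and 8.59 degrees, less where a joint would pass 70% of its speed; a pose out of reach is approached as far as the arm can. A call with a gripper value outside its range is refused whole. The fingers move at their own pace and stop on an object; the grip force is fixed at half the most. Time passes only in rows, so rows that do not move let the fingers close. It gives the time, the measured TCP pose, the force, the opening and the grip force at its end, in the units of the state.
- read_state(): the state, without advancing time (a new reading comes with each control period).
- snapshot(name): name is "side" or "top" or "wrist"; returns a dict with "image" (400x640x3 uint8, red, green, blue), "camera_matrix" (3x3 intrinsics, pixels), "xyz" and "attitude" of the camera in the world. Camera axes: x right, y down, z forward; pixel columns grow to the right and rows downward; lengths in m; the calibration is good to about 2 mm. A picture is of the moment at which its call begins. There is no depth.
- finish_job(): hands the job in; it is judged then, once.
The state is a dict: "t": time; "joint_pos": joint angles; "dq": joint speeds; "joint_torque": joint torques, N m; "position": TCP position; "ee_rot": TCP orientation; "force": force on the tool from outside, world axes, zero at the start; "torque": the same for the moment, N m; "opening": opening from 0.0 (shut) to 1.0 (fully open); "grasp_force": force on a finger pad.
Only numpy, scipy, OpenCV 4.12 (cv2) and the standard library are available. Lean on these libraries where they do the work, as an engineer would, in place of code of your own. Each camera call takes 0.05 s, during which the arm holds its last target. There are 200 camera calls.

## Working session

There is one attempt and no reset: what is moved stays moved. The work goes in short steps, Python scripts to look and compute and a shell command to move; the robot and the scene stay as the last step left them, time stands still between calls to the robot, and variables do not carry over. Pictures are saved under pics/ and viewed, at most 10 in all, crops included, and the job is handed in when it is done.

```bash
mkdir -p pics; ls
python3 - <<'E'
from workcell import *
import cv2
s=read_state(); print({k:s[k] for k in('t','position','ee_rot','force','opening','grasp_force')})
for n in('top','side'):
    d=snapshot(n); cv2.imwrite(f'pics/{n}1.png',d['image'][:,:,::-1]); print(n,d['camera_matrix'],d['xyz'],d['attitude'])
E
```

```text
pics
{'t': 0.0, 'position': array([ 0.1426264 , -0.55675415,  0.23082999]), 'ee_rot': array([-3.14049664e+00,  6.49075266e-05,  2.50810804e-01]), 'force': array([0.31900208, 0.26362047, 0.21458188]), 'opening': 1.002330703066178, 'grasp_force': 0.0}
top [[384.42651509   0.         322.42271168]
 [  0.         384.42651509 201.04725042]
 [  0.           0.           1.        ]] [ 0.42423245 -0.05208969  1.15472282] [-3.06132395 -0.00793927 -1.5695687 ]
side [[498.18303024   0.         320.29055969]
 [  0.         498.18303024 193.83686632]
 [  0.           0.           1.        ]] [4.50566297e-04 8.05107460e-01 1.30460823e+00] [-2.45437078 -0.00403766 -2.61660387]
```

View pics/top1.png

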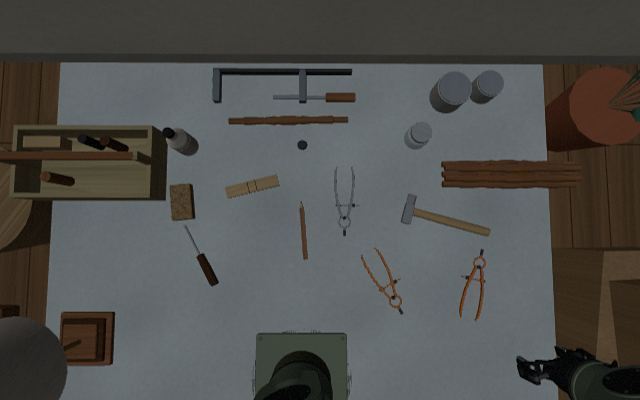

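Candidates are the grey calipers at (344,200) and two orange look-alikes at (385,280) and (474,285). The description says bare steel, so I choose (344,200) and will check it in a close crop that also shows the stick at (252,186).

Run:
```python
import cv2
a=cv2.imread('pics/top1.png')[155:245,220:375]
cv2.imwrite('pics/crop1.png',cv2.resize(a,None,fx=5,fy=5,interpolation=cv2.INTER_CUBIC))
```

```text
(no output)
```

View pics/crop1.png

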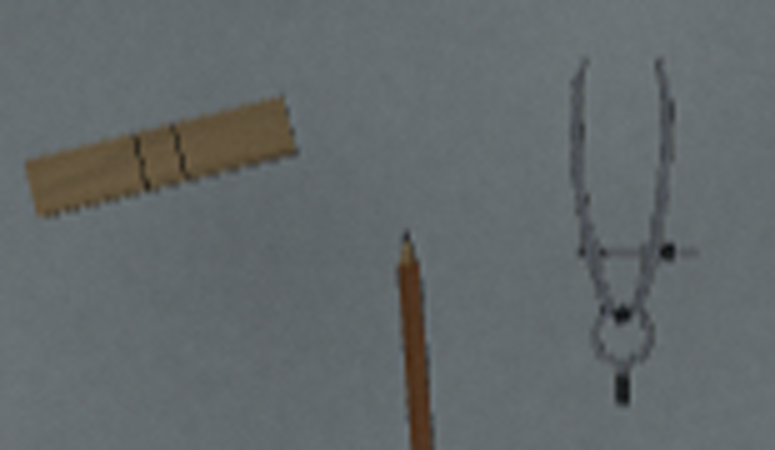

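View pics/side1.png

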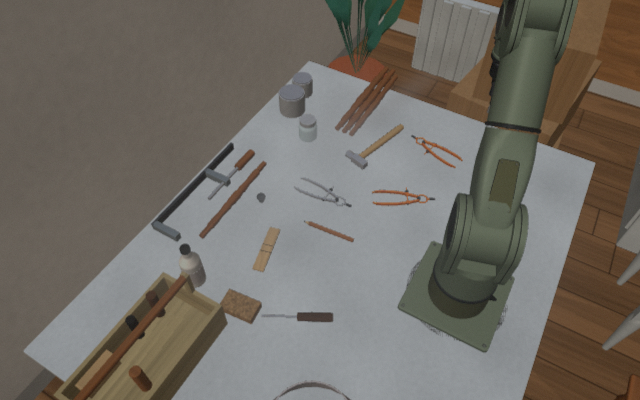

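The crop shows grey steel calipers with the nut on the right: tips at crop (584,60) and (659,60), nut (668,251), handle end (623,403). The two stick lines run (136,136)-(147,188) and (174,125)-(187,180). The side view agrees (calipers at about (325,192), stick at about (267,249)).

```bash
cat > h.py <<'E'
import numpy as np
from scipy.spatial.transform import Rotation as R
from workcell import *
def world(d,uv,z):
    uv=np.atleast_2d(np.array(uv,float)); r=np.c_[uv,np.ones(len(uv))]@np.linalg.inv(d['camera_matrix']).T
    r=r@R.from_euler('xyz',d['attitude']).as_matrix().T; c=np.array(d['xyz'])
    return c+r*((z-c[2])/r[:,2])[:,None]
def pix(d,p):
    q=(np.atleast_2d(p)-d['xyz'])@R.from_euler('xyz',d['attitude']).as_matrix(); q=q@np.array(d['camera_matrix']).T
    return q[:,:2]/q[:,2:]
E
python3 - <<'E'
from h import *
d=snapshot('top')
c=lambda a:np.array([220-.4,155-.4])+np.array(a,float)/5
np.set_printoptions(precision=4,suppress=True)
w=world(d,c([(584,60),(659,60),(668,251),(622,316),(623,403),(573,135),(671,135)]),.008);print('cal\n',w)
t=(w[0]+w[1])/2; ax=t-w[4]; print('len',np.linalg.norm(ax),'yaw',np.arctan2(ax[1],ax[0]),'gap',np.linalg.norm(w[0]-w[1]),'flats',np.linalg.norm(w[5]-w[6]))
u=ax/np.linalg.norm(ax); print('origin from tip',t-.064*u,'from end',w[4]+.144*u)
s=world(d,c([(136,136),(147,188),(174,125),(187,180),(25,160),(284,97),(298,152),(40,216)]),.006);print('stick\n',s)
A=s[:2].mean(0);B=s[2:4].mean(0);e=(s[4]+s[7]-s[5]-s[6])/2
print('A',A,'B',B,'mid',(A+B)/2,'gap',np.linalg.norm(A-B),'yaw long',np.arctan2(e[1],e[0]),np.linalg.norm(e),'AB',np.arctan2(*(A-B)[1::-1]))
E
```

```text
cal
 [[ 0.6208 -0.1031  0.008 ]
 [ 0.6209 -0.1484  0.008 ]
 [ 0.5054 -0.1532  0.008 ]
 [ 0.4665 -0.1255  0.008 ]
 [ 0.4148 -0.1259  0.008 ]
 [ 0.5752 -0.0964  0.008 ]
 [ 0.5753 -0.1554  0.008 ]]
len 0.20607626621962813 yaw 0.0010583703798229993 gap 0.04525806256499095 flats 0.05895088318286668
origin from tip [ 0.5568 -0.1258  0.008 ] from end [ 0.5588 -0.1258  0.008 ]
stick
 [[0.5743 0.1662 0.006 ]
 [0.5429 0.1591 0.006 ]
 [0.581  0.1435 0.006 ]
 [0.5477 0.1352 0.006 ]
 [0.5596 0.2325 0.006 ]
 [0.5981 0.0776 0.006 ]
 [0.5648 0.0689 0.006 ]
 [0.5259 0.2228 0.006 ]]
A [0.5586 0.1627 0.006 ] B [0.5644 0.1394 0.006 ] mid [0.5615 0.151  0.006 ] gap 0.024006644630074587 yaw long 1.816472235143501 0.15920670072663193 AB 1.8145850470963643
```

```bash
python3 -m creep '[[1,[0,0,0],[0,0,0.125]],[1,[0,0,0],[0,0,0.125]],[1,[0.025,-0.026,0],[0,0,0]],[1,[0.025,-0.026,0],[0,0,0]],[1,[0.025,-0.026,0],[0,0,0]],[1,[0.025,-0.026,0],[0,0,0]],[1,[0.025,-0.026,0],[0,0,0]],[1,[0.025,-0.026,0],[0,0,0]],[1,[0.025,-0.026,0],[0,0,0]],[1,[0.025,-0.026,0],[0,0,0]],[1,[0.025,-0.026,0],[0,0,0]]]'
```

```text
t: 1.25
position: [0.3684, -0.3216, 0.2312]
ee_rot: [-3.141, 0.0, 0.001]
force: [0.3, -1.5, -0.5]
opening: 0.999
grasp_force: 0.0
```

```bash
python3 -m creep '[[1,[0.024,-0.0245,0],[0,0,0]],[1,[0.024,-0.0245,0],[0,0,0]],[1,[0.024,-0.0245,0],[0,0,0]],[1,[0.024,-0.0245,0.01],[0,0,0]],[1,[0.024,-0.0245,0.02],[0,0,0]],[1,[0.024,-0.0245,0.02],[0,0,0]],[1,[0.024,-0.0245,0.02],[0,0,0]],[1,[0.022,-0.024,0.02],[0,0,0]],[1,[0,0,0],[0,0,0]],[1,[0,0,0],[0,0,0]]]'
python3 - <<'E'
from h import *
import cv2
d=snapshot('wrist'); cv2.imwrite('pics/w1.png',d['image'][:,:,::-1]); s=read_state();print(s['position'],s['ee_rot'],d['xyz'],d['attitude'])
print(pix(d,[(.558,-.126,.01),(.622,-.126+.0205,.01),(.622,-.1465,.01),(.558,-.126+.029,.01),(.558,-.155,.01),(.414,-.126,.01),(.558,-.126,0)]))
E
```

```text
t: 2.25
position: [0.5572, -0.1269, 0.1407]
ee_rot: [-3.142, 0.001, 0.002]
force: [-0.1, -1.4, -0.2]
opening: 1.003
grasp_force: 0.0
[ 0.55702785 -0.12769686  0.14135387] [3.14120339e+00 4.36897787e-04 4.47020108e-04] [ 0.63347863 -0.126284    0.28221159] [ 2.84461828e+00 -5.14889976e-04 -1.56981098e+00]
[[315.18602585 198.8861559 ]
 [290.79634758 125.35811683]
 [339.64422028 125.40671625]
 [282.92398748 198.85995161]
 [347.4428914  198.91235599]
 [315.12069214 333.25056859]
 [315.19864997 196.01021669]]
```

View pics/w1.png

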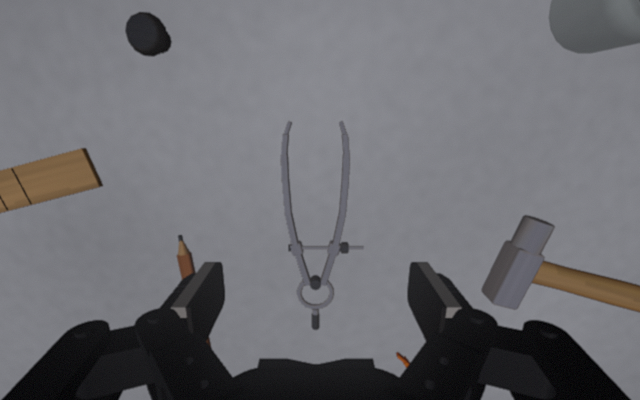

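The wrist view shows the points at (290,123) and (342,123), the handle end at (315,328) and the nut at (344,248). This agrees with the estimate within about 2 mm, and the calipers sit centred between the fingers.

```bash
python3 -m creep '[[1,[0,0,0.02],[0,0,0]],[1,[0,0,0.02],[0,0,0]],[1,[0,0,0.02],[0,0,0]],[1,[0,0,0.02],[0,0,0]],[1,[0,0,0.02],[0,0,0]],[1,[0,0,0.02],[0,0,0]],[1,[0,0,0.01],[0,0,0]],[1,[0,0,0.005],[0,0,0]],[1,[0,0,0.003],[0,0,0]],[1,[0,0,0],[0,0,0]],[1,[0,0,0],[0,0,0]]]'
```

```text
t: 3.4
position: [0.5576, -0.1273, 0.004]
ee_rot: [3.141, -0.001, 0.001]
force: [-0.0, -0.5, 0.9]
opening: 1.001
grasp_force: 0.0
```

```bash
python3 -m creep '[[0.45,[0.001,0,0.003],[0,0,0]],[0.45,[0,0,0],[0,0,0]],[0.35,[0,0,0],[0,0,0]],[0.35,[0,0,0],[0,0,0]],[0.3,[0,0,0],[0,0,0]],[0.25,[0,0,0],[0,0,0]],[0.25,[0,0,0],[0,0,0]],[0.25,[0,0,0],[0,0,0]]]';  python3 -m creep '[[0.2,[0,0,0],[0,0,0]],[0.16,[0,0,0],[0,0,0]],[0.13,[0,0,0],[0,0,0]],[0.13,[0,0,0],[0,0,0]],[0.13,[0,0,0],[0,0,0]]]'
python3 - <<'E'
from h import *
import cv2
d=snapshot('wrist'); cv2.imwrite('pics/w2.png',d['image'][:,:,::-1])
E
```

```text
t: 4.2
position: [0.5588, -0.1273, 0.001]
ee_rot: [3.141, -0.001, 0.001]
force: [-0.1, 0.1, 13.1]
opening: 0.631
grasp_force: 15.0
t: 4.7
position: [0.5592, -0.127, 0.0014]
ee_rot: [-3.141, -0.002, 0.001]
force: [-1.5, 2.5, 20.6]
opening: 0.57
grasp_force: 20.2
```

View pics/w2.png

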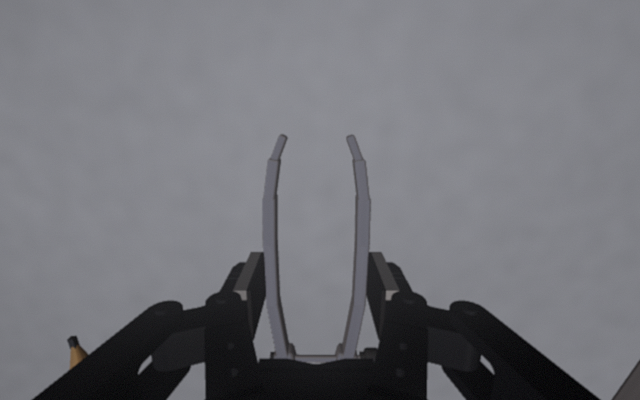

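The calipers are between the pads with point ends at (287,136) and (348,136). The 20 N upward push means the fingertips bear on the table, so I will ease up and check before lifting.

```bash
python3 -m creep '[[0.13,[0,0,-0.002],[0,0,0]],[0.13,[0,0,-0.002],[0,0,0]],[0.13,[0,0,0],[0,0,0]]]'
python3 - <<'E'
from h import *
d=snapshot('wrist'); import cv2; cv2.imwrite('pics/w3.png',d['image'][:,:,::-1])
w=world(d,[(286,136),(349,136)],.007);print(w,np.linalg.norm(w[0]-w[1])); print(pix(d,[(.559,-.127,.01)]))
E
python3 -m creep '[[0.13,[0,0,-0.01],[0,0,0]],[0.13,[0,0,-0.01],[0,0,0]],[0.13,[0,0,-0.01],[0,0,0]],[0.13,[0,0,-0.01],[0,0,0]],[0.13,[0,0,0],[0,0,0]],[0.13,[0,0,0],[0,0,0]]]'
python3 - <<'E'
from h import *
d=snapshot('wrist'); import cv2; cv2.imwrite('pics/w4.png',d['image'][:,:,::-1])
E
```

```text
t: 5.05
position: [0.5584, -0.1272, 0.0044]
ee_rot: [-3.142, -0.0, 0.001]
force: [0.5, 0.1, -1.4]
opening: 0.563
grasp_force: 14.8
[[ 0.62435049 -0.11387546  0.007     ]
 [ 0.62435136 -0.14112889  0.007     ]] 0.027253422225611227
[[316.27076541 274.51731946]]
t: 5.7
position: [0.5585, -0.1271, 0.0445]
ee_rot: [-3.141, -0.0, 0.001]
force: [-0.1, -0.7, -1.7]
opening: 0.566
grasp_force: 14.7
```

View pics/w4.png

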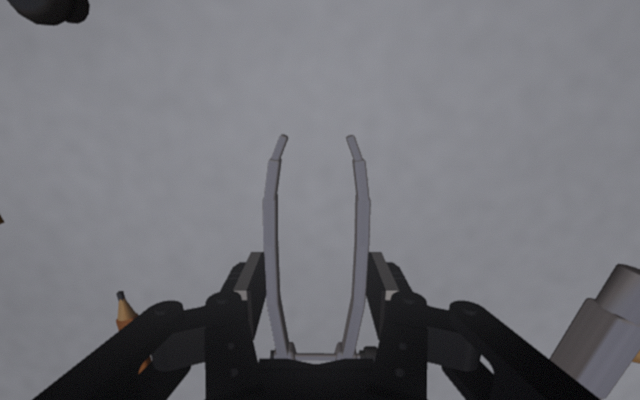

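Lifted and flat, with no slip: the points are still at (286,136) and (349,136). Next I measure the gap finely from the image profile.

Run:
```python
import cv2
a=cv2.imread('pics/w4.png')[125:175,260:375]
cv2.imwrite('pics/w4c.png',cv2.resize(a,None,fx=6,fy=6,interpolation=cv2.INTER_NEAREST))
```

```text
(no output)
```

View pics/w4c.png

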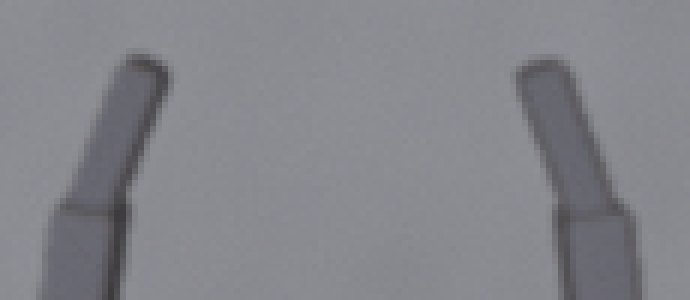

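Run:
```python
import cv2,numpy as np
from h import *
for f,rows,c0 in(('w1',range(121,130),283),('w4',range(134,146,2),278)):
    g=cv2.imread(f'pics/{f}.png',0).astype(int)
    for r in rows: print(f,r,g[r,c0:c0+18],g[r,632-c0-18:632-c0])
d=snapshot('wrist'); s=read_state(); print(s['position'],d['xyz'],d['attitude'],d['camera_matrix'][0,0])
```

```text
w1 121 [136 136 136 135 130 114 110 115 121 132 136 137 137 137 137 137 136 136] [136 135 135 135 136 137 137 135 127 117 106 110 127 138 138 138 137 135]
w1 122 [137 135 137 132 119 104  97  90  95 125 136 136 139 138 138 136 137 135] [136 135 137 135 137 136 137 132 113 101  98 100 118 134 137 138 136 136]
w1 123 [136 136 136 129 112 100  97  86  88 121 137 137 138 137 137 138 137 136] [135 136 136 136 135 136 135 129 111 100  98  97 106 128 137 139 136 136]
w1 124 [135 137 135 121 105 101  97  85  95 125 136 138 138 137 136 138 137 137] [135 137 137 136 137 137 137 132 109  98  99  98 105 126 136 137 136 135]
w1 125 [136 139 133 116 102 101  94  87 111 131 138 138 138 137 136 137 138 137] [136 134 137 136 135 137 136 133 112 100 100  99 101 116 133 138 138 137]
w1 126 [136 136 129 114 103 100  91  90 121 137 138 135 137 139 137 137 137 137] [136 136 136 136 135 137 138 133 121 107 100  97  97 104 127 137 136 136]
w1 127 [136 135 121 106 100  98  87  96 125 139 138 138 137 137 137 137 136 137] [135 136 136 137 135 137 136 137 132 109 100 100 101 105 126 136 138 136]
w1 128 [139 135
[... 668 characters left out ...]
 140 141 140 139] [141 141 139 140 140 140 139 141 141 129 101  93  99 103 103 104 103  99]
w4 140 [109 105 103 103 102 104  99  87  73  94 129 141 142 142 140 139 139 140] [140 141 140 140 139 141 139 140 142 138 112  95  99 103 103 103 102 102]
w4 142 [106 103 103 103 103 101  90  78  95 127 142 142 141 141 140 141 140 140] [140 141 141 140 140 139 139 140 141 142 134 107  99 102 103 103 104 103]
w4 144 [104 104 102 104 102  94  78  83 122 142 140 141 140 141 141 140 139 139] [140 140 140 139 141 140 139 140 139 142 140 123  97  97 103 104 104 103]
[ 0.5581693  -0.12707196  0.0439553 ] [ 0.63443343 -0.12659127  0.18568442] [ 2.84561972e+00 -3.47961371e-04 -1.57065452e+00] 314.1208948901159
```

```bash
python3 -m creep '[[0.12,[0,-0.005,-0.005],[0,0,0]],[0.11,[-0.003,-0.015,-0.005],[0,0,0]],[0.11,[-0.006,-0.026,-0.005],[0,0,0]],[0.11,[-0.006,-0.026,0],[0,0,0]],[0.11,[-0.006,-0.026,0],[0,0,0]],[0.11,[-0.006,-0.026,0],[0,0,0]],[0.11,[-0.006,-0.026,0],[0,0,0]],[0.11,[-0.006,-0.026,0],[0,0,0]],[0.11,[-0.006,-0.026,0],[0,0,0]],[0.11,[-0.006,-0.026,0],[0,0,0]],[0.11,[-0.006,-0.024,0],[0,0,0]],[0.11,[-0.003,-0.01,0],[0,0,0]]]' && python3 -m creep '[[0.11,[0,0,0],[0,0,-0.04]],[0.11,[0,0,0],[0,0,-0.08]],[0.11,[0,0,0],[0,0,-0.08]],[0.11,[0,0,0],[0,0,-0.045]],[0.11,[0,0,0],[0,0,0]],[0.11,[0,0,0],[0,0,0]]]'
python3 - <<'E'
from h import *
import cv2
d=snapshot('wrist'); cv2.imwrite('pics/w5.png',d['image'][:,:,::-1]); s=read_state();print(s['position'],s['ee_rot'],d['xyz'],d['attitude'])
E
```

```text
t: 7.0
position: [0.4969, 0.1382, 0.0596]
ee_rot: [-3.14, 0.0, 0.004]
force: [-0.1, -0.8, -1.4]
opening: 0.561
grasp_force: 15.4
t: 7.6
position: [0.4982, 0.1344, 0.0594]
ee_rot: [3.142, -0.0, 0.244]
force: [-0.3, 0.5, -1.4]
opening: 0.557
grasp_force: 15.4
[0.4982141  0.13447955 0.0593756 ] [ 3.14155665e+00 -1.88428357e-05  2.44112345e-01] [0.57218567 0.15275135 0.20094167] [ 2.84576155e+00 -5.63970210e-04 -1.32757709e+00]
```

View pics/w5.png

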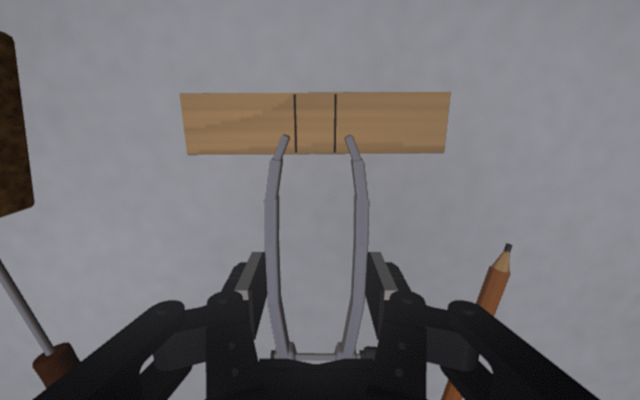

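Both lines are vertical in view (columns 295 and 335, rows 95-152), so the yaw is right. The points at about (287,138) and (347,138) straddle them. Next I compute the offsets numerically.

Run:
```python
import cv2
from h import *
np.set_printoptions(precision=4,suppress=True)
g=cv2.imread('pics/w5.png',0).astype(int)
b=cv2.imread('pics/w5.png')[:,:,0].astype(int)
for r in (100,112,124,132): print(r,g[r,290:300],g[r,330:340])
for r in (136,138,140,142): print(r,g[r,280:294],g[r,340:354])
K=dict(d:=snapshot('wrist'))
l=world(d,[(295.3,95),(295.3,152),(335.3,95),(335.3,152)],.006);print(l)
m=l.mean(0);print('mid',m,np.linalg.norm(l[:2].mean(0)-l[2:].mean(0)))
s=read_state(); Rt=R.from_euler('xyz',s['ee_rot'])
print('mid in tool',Rt.inv().apply(m-s['position']))
zt=s['position'][2]-.001
for z in(.003,.005,.008): 
  p=world(d,[(288,138),(345.8,138)],zt+z);print(z,Rt.inv().apply(p-s['position']),np.linalg.norm(p[0]-p[1]))
```

```text
100 [110 111 107  84  55  60  97 109 111 110] [112 111 111 108  74  46  71 104 112 113]
112 [117 116 117  99  61  59 102 118 118 117] [117 118 120 113  79  54  86 111 118 119]
124 [117 117 119 113  76  51  80 109 120 118] [118 120 118 101  65  51  87 113 120 117]
132 [120 120 122 117  82  49  73 109 121 120] [119 120 120 103  64  58 104 122 120 120]
136 [118 114 107 106  99  91  82  74  70  91 116 123 125 120] [122 120 122 122 115 104  95  92  90  96 100 100 100 107]
138 [111 108 107 106 107 108 106  94  74  78 108 122 124 118] [119 120 121 117  99  90 100 105 107 106 107 105  98  94]
140 [108 108 106 107 106 107  98  84  76  97 115 120 122 119] [120 119 120 118 105  90  98 107 108 106 108 106 103  96]
142 [108 108 107 106 106 100  87  77  96 115 121 119 121 117] [116 114 116 116 114 101  93 103 108 107 107 107 107 101]
[[0.5782 0.1666 0.006 ]
 [0.546  0.1593 0.006 ]
 [0.5839 0.1439 0.006 ]
 [0.5519 0.1354 0.006 ]]
mid [0.565  0.1513 0.006 ] 0.02401428256565572
mid in tool [ 0.0689 -0.      0.0533]
0.003 [[ 0.0652 -0.0119 -0.002 ]
 [ 0.0651  0.0133 -0.002 ]] 0.025161027996119606
0.005 [[ 0.0653 -0.0117 -0.004 ]
 [ 0.0653  0.0131 -0.004 ]] 0.024800510803312102
0.008 [[ 0.0656 -0.0114 -0.007 ]
 [ 0.0655  0.0128 -0.007 ]] 0.024259735014100878
```

```bash
python3 -m creep '[[0.11,[0.004,-0.001,0.006],[0,0,0]],[0.11,[0,0,0.01],[0,0,0]],[0.11,[0,0,0.01],[0,0,0]],[0.11,[0,0,0.01],[0,0,0]],[0.11,[0,0,0.007],[0,0,0]],[0.11,[0,0,0.004],[0,0,0]],[0.11,[0,0,0.002],[0,0,0]],[0.11,[0,0,0],[0,0,0]],[0.11,[0,0,0],[0,0,0]],[0.11,[0,0,0],[0,0,0]]]'
python3 - <<'E'
from h import *
import cv2
d=snapshot('wrist'); cv2.imwrite('pics/w6.png',d['image'][:,:,::-1]); s=read_state();print(s['position'],s['ee_rot'])
cv2.imwrite('pics/w6c.png',cv2.resize(d['image'][70:190,230:400,::-1],None,fx=4,fy=4,interpolation=cv2.INTER_CUBIC))
E
```

```text
t: 8.7
position: [0.502, 0.1368, 0.0106]
ee_rot: [-3.141, -0.001, 0.246]
force: [-0.5, -0.2, -1.4]
opening: 0.556
grasp_force: 15.4
[0.50192632 0.13681356 0.01059169] [-3.14146127e+00 -4.48538291e-04  2.45828877e-01]
```

View pics/w6c.png

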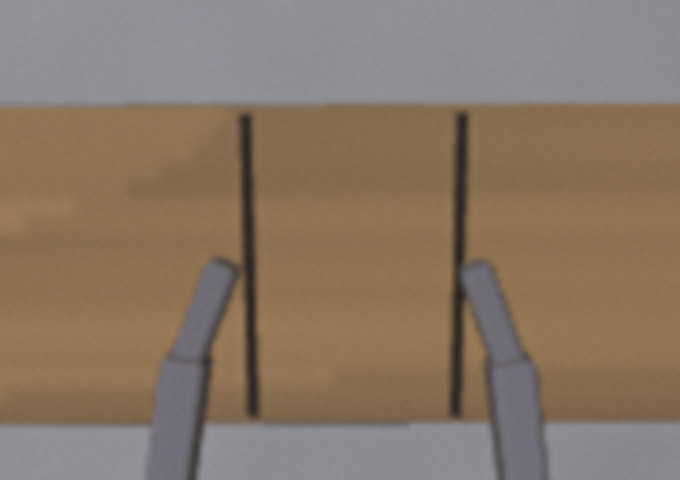

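The points stand on either side of the two lines, inner ends at crop (238,265) and (463,265) against lines at columns 249 and 458. They are halfway along the lines, centred within about 0.3 mm, with the gap about 24-25 mm. A slightly tighter squeeze centres the estimates.

```bash
python3 -m creep '[[0.1,[0,0,0.001],[0,0,0]],[0.1,[0,0,0],[0,0,0]],[0.1,[0,0,0],[0,0,0]],[0.1,[0,0,0],[0,0,0]],[0.1,[0,0,0],[0,0,0]],[0.1,[0,0,0],[0,0,0]],[0.1,[0,0,0],[0,0,0]],[0.1,[0,0,0],[0,0,0]]]'
python3 - <<'E'
from workcell import *
import cv2
g=cv2.cvtColor(snapshot('wrist')['image'],cv2.COLOR_RGB2GRAY)
for r in(136,138,140): print(g[r,284:296],g[r,338:350])
print(finish_job())
E
```

```text
t: 9.55
position: [0.5018, 0.1368, 0.0093]
ee_rot: [-3.141, 0.0, 0.246]
force: [1.1, 0.5, -1.1]
opening: 0.553
grasp_force: 15.8
[105 102  92  85  77  72  59  46  46  76 111 121] [120 121 118 123 116  88  70  80  89  94  94 101]
[110 110 111 108  96  74  57  45  44  74 109 122] [122 119 122 122 118  94  83 101 110 110 109 111]
[109 110 109 102  87  71  67  52  46  75 111 120] [120 121 122 122 116  84  72 100 111 110 111 109]
the job is handed in; nothing more can be done
None
```

I handed the job in with the steel calipers held still and flat, squeezed to about 24 mm (image and gripper estimates run from about 22 to 25 mm). One point is over each pencil line, about 8 mm above the wood at mid-thickness; no verdict came back, and I took no final look at the rest of the table.

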